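# Close the ratchet clamp on a cork rod grip

## Robot

A 6-joint arm with a two-finger parallel gripper is mounted at the origin on the work surface. World frame = base frame: x ahead of the robot, y to its left, z up, the work surface at z = 0. Lengths are in mm, angles in degrees, forces in N, time in s.
With the tool pointing down it reaches from about 300 to 850 mm from the base axis. Payload 4.2 kg.
Tool frame: the origin (TCP) lies at the very end of the fingers, on their centre line; the grasp point (between the pads) lies 19 mm behind it (env.grip_point_offset is the distance from the TCP to the grasp point, in mm); z points along the fingers, y is the line along which they close (so a half turn about z gives the same grasp; the last joint's range is limited). The gripper opens to 91 mm and grips with 3 to 60 N. Pads are 32 mm wide; open, the fingers measure 118 mm over their backs; the gripper's body (76 mm by 178 mm) begins 60 mm behind the grasp point.
Start: joints at [74.828, 18.312, 89.639, -0, 72.044, -1.146], TCP at [139.36, 557.876, 181.376] pointing down, gripper open.
Joint ranges: [-177.97, 177.97], [-48.28, 115.42], [12.27, 149.76], [-77.06, 257.06], [2.81, 150.46], [-146.56, 146.56]. Speed limits (degrees/s): [147.25, 147.25, 180, 180, 180, 180].

## Interface

Orientations are given as [roll, pitch, yaw] about the fixed x, y, z axes, in that order (R = Rz(yaw) Ry(pitch) Rx(roll)).
In Python, from workcell import env gives the robot as it stands. The module is installed in compiled form; this text tells all that it offers.
- The arm moves only by the tool arm_command, never from a script. Its argument "rows" is a list of rows, each an object with "delta_pos": the shift along the tool's x, y, z in mm, a list of three; "roll": the turn about the tool's z in units of 5 degrees (1.0 is 5 degrees); "jaw": the opening in per cent of the stroke, from 0 (shut) to 100 (fully open). A call has 1 to 20 rows; each row is the pose to reach, as a shift and turn from the pose commanded when the call began, along the tool's axes at that moment; what a row does not reach only later rows make up. A row lasts 1/12 s, in which the tool goes at most 41.7 mm and 7.16 degrees, less where a joint would pass 70% of its speed; a pose out of reach is approached as far as the arm can. A call with a gripper value outside its range is refused whole. The fingers move at their own pace and stop on an object; "squeeze" is the grip in N (left out, the last holds). Time passes only in rows, so rows that repeat a pose let the fingers close. It gives the time, the measured TCP pose, the force, the opening and the grip force at its end, in the units of the state.
- env.state(): the state, without advancing time (a new reading comes with each control period).
- env.grab_frame(name): name is "scene" or "top" or "wrist"; returns a dict with "img" (384x512x3 uint8, blue, green, red), "z_map" (384x512 float32, mm along the optical axis (not along the pixel's ray), 0 where there is no reading), "fov_y" (degrees; the focal length in pixels is half the picture's height over the tangent of half this angle, whatever the lens; pixels are square), "cx", "cy" (the principal point, pixels), "R" (3x3) and "t" (3): a world point X has camera coordinates R X + t; the wrist camera has in their place "T_tool_cam" (4x4, takes a point from camera to tool coordinates, whose origin is the TCP and whose axes are the flange's). Camera axes: x right, y down, z forward; pixel columns grow to the right and rows downward; lengths in mm; the calibration is good to about 2 mm. A picture is of the moment at which its call begins: read the wrist's pose just before it.
- env.job_done(): hands the job in; it is judged then, once.
The state is a dict: "time_s": time; "qpos": joint angles; "qvel": joint speeds; "effort": joint torques, N m; "ee_pos": TCP position; "ee_rot": TCP orientation; "force": force on the tool from outside, world axes, zero at the start; "torque": the same for the moment, N m; "gripper_width": finger opening in mm; "gripper_force": force on a finger pad.
Only numpy, scipy, OpenCV 4.12 (cv2) and the standard library are available. Lean on these libraries where they do the work, as an engineer would, in place of code of your own. Each camera call takes 0.05 s, during which the arm holds its last target. There are 200 camera calls.

## Task

Clamp the glued cork grip in the green bench clamp: press the red pawl tab down to its stop so that the ratchet lets go and stays free, then push the yellow bar of the arm down until the rubber pad rests on the cork. Only press and push: do not lift the arm or disturb the cork in its saddles, do not force the arm against the engaged pawl, and leave the other things on the bench where they are. Leave the pawl free and the arm down, and finish clear of everything.

Things in the scene. Friction and masses are not known exactly. Their poses are not given: they have to be found in the camera images.
- clamp: Green bench clamp, screwed to the bench. Origin: on the bench (z = 0), directly under the pivot of the clamp arm, midway between the cheeks; z up. The arm reaches out along this frame's +y; its pivot axis runs along this frame's x, 85 mm above the origin. Base plate 90 mm wide (x), from y = -90 to +220 mm, 12 mm thick; cheeks up to 127 mm high between y = -80 and +20 mm, x = -22 to +22 mm; wooden saddles for the cork at y = 125 mm, 46 mm high, out to x = +-59 mm.
- clamp_arm (a joint): Angle of the dark steel clamp arm, rad, growing as the arm goes DOWN. It starts raised at 0 to 0.11 (0 = arm 0.80 rad above level); at 0.80 the arm is level and its black rubber pad rests on the cork grip; nothing else stops it before 0.86. With the pawl engaged a ratchet tooth stops it at about 0.12 (springing to 0.17 under a hard push). With the pawl free about 3 N down on the yellow bar moves it, and friction keeps it wherever it is left.
- handle_bar (a point): Centre of the round yellow cross bar at the free end of the clamp arm: 18 mm thick, 80 mm long, lying level along the clamp frame's x, 190 mm from the arm's pivot axis. It is about 0.21 to 0.22 m above the bench at the start and 0.085 m when the arm is level. It is pushed down from above and follows an arc about the pivot.
- pawl (a joint): Angle of the ratchet pawl, rad: 0 = engaged in the toothed wheel (start), 0.28 = its stop, fully free. The teeth are clear above 0.18. It is stiff (about 5 N on the red tab) and stays where it is left, so it need not be held.
- pawl_tab (a point): Centre of the top face of the red thumb tab of the pawl, 34 x 36 mm, about 147 mm above the bench and 118 mm from the arm's pivot towards the clamp frame's -y (the side away from the arm). Pressing it straight down by about 16 mm, to the stop, frees the pawl; meanwhile it shifts about 5 mm further along -y.
- cork_grip: Cork rod grip, a cylinder 30 mm thick and 170 mm long, loose in the clamp's two saddles under the pad of the arm, lying along the clamp frame's x, 125 mm from the arm's pivot. Origin: middle of its underside, 30 mm above the bench.
- tape_roll: Roll of cream masking tape lying flat, 110 mm across, 22 mm high, a bystander. Origin: centre of its underside.
- cork_butt_a: Small tapered cork butt standing up, 34 mm wide, 45 mm high, a bystander. Origin: centre of its underside.
- cork_butt_b: Second small tapered cork butt, same shape, a bystander. Origin: centre of its underside.
- reel_seat: Black tube standing on end, 30 mm across, 60 mm high, a bystander. Origin: centre of its underside.
- wash_bottle: White plastic bottle with a yellow cap, 72 mm across, 170 mm high, a bystander. Origin: centre of its underside.
- glue_jar: Amber glue jar with a white lid, 72 mm across, 75 mm high, a bystander. Origin: centre of its underside.
- brush: Small brush lying flat, 170 mm long, a bystander. Origin: about its middle, on the bench.
Things that resemble listed ones, but are neither listed nor needed, are in the scene too. There is more than one size of the cork_grip; the one meant has the size given above.

How it is judged:
By the outcome, as a careful person would: the job done as asked, in the order asked, and still so for the second after the job is handed in, with the robot touching nothing.
It also fails if it takes over 45 s, if anything falls off the work surface, if the arm or the gripper's body presses on something with over 40 N, if the wrist force passes 120 N, or if a joint passes its speed limit or range.

## Working session

There is one attempt and no reset: what is moved stays moved. The work goes in short steps, Python scripts to look and compute and a tool call to move; the robot and the scene stay as the last step left them, time stands still between calls to the robot, and variables do not carry over. Pictures are saved under pics/ and viewed, at most 10 in all, crops included, and the job is handed in when it is done.

Besides the shell and the picture viewer there is one more tool, called after ">>>" as name(argument=value, ...) on one line, values as JSON. arm_command: Moves the arm, as the interface text tells. Its arguments: {"type":"object","properties":{"rows":{"type":"array"},"squeeze":{"type":"number"}},"required":["rows"]}

```bash
mkdir -p pics; cat > h.py <<'E'
import numpy as np,cv2
from workcell import env
def pts(f):
    z=f["z_map"].astype(float);h,w=z.shape;fl=h/2/np.tan(np.radians(f["fov_y"])/2)
    v,u=np.mgrid[:h,:w]
    P=np.dstack([(u-f["cx"])/fl*z,(v-f["cy"])/fl*z,z])
    return (P-np.array(f["t"]).ravel())@np.array(f["R"])
E
python3 - <<'E'
from h import *
s=env.state();print(s["ee_pos"],s["ee_rot"],s["time_s"])
for n in("scene","top"):
    f=env.grab_frame(n);cv2.imwrite(f"pics/{n}.png",cv2.resize(f["img"],(800,600)));np.save(n+".npy",pts(f))
    np.save(n+"img.npy",f["img"])
E
```

```text
[139.2100713  557.32841996 180.52006566] [-1.79899801e+02 -2.24774790e-03  1.65975681e+02] 0.0
```

View pics/scene.png

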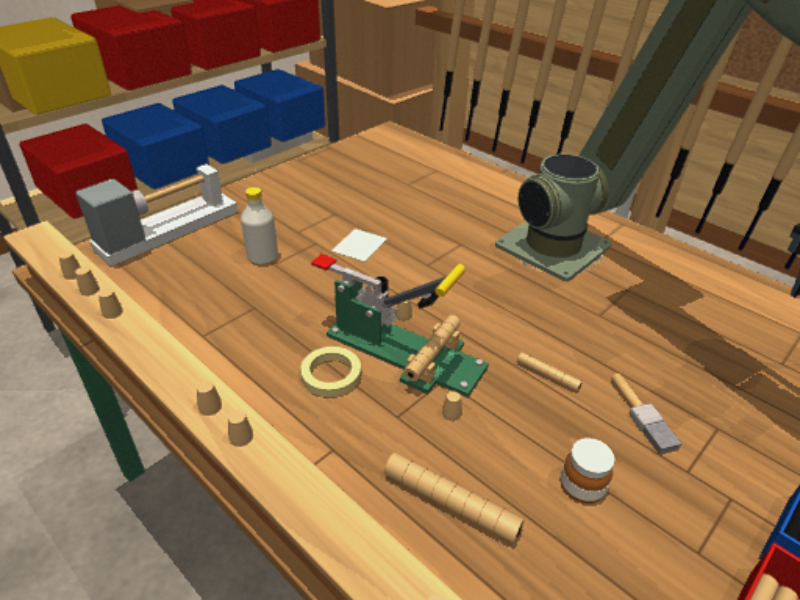

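View pics/top.png

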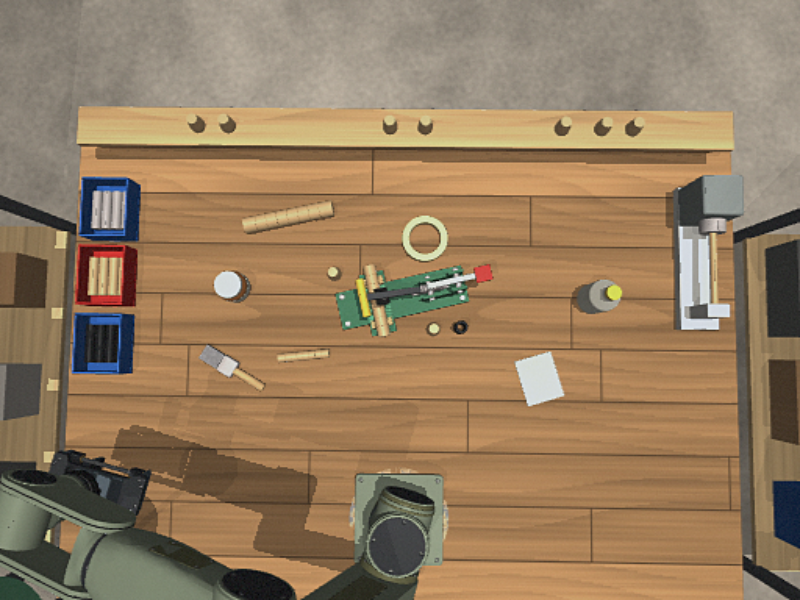

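The scene view shows the clamp: red tab at (323,262), yellow bar at (451,279). In the top view the tab is at (483,273), the bar at (362,297), and the cork below the bar at (376,300). The reel seat and a cork butt stand near (460,327) and (433,328).

```bash
python3 - <<'E'
from h import *
for n,tab,bar in(("top",(483,273),(362,297)),("scene",(323,262),(451,279))):
    P=np.load(n+".npy");im=np.load(n+"img.npy");hsv=cv2.cvtColor(im,cv2.COLOR_BGR2HSV)
    v,u=np.mgrid[:384,:512]
    for nm,c,(lo,hi) in(("tab",tab,(0,6)),("bar",bar,(24,34))):
        m=(hsv[...,0]>=lo)&(hsv[...,0]<=hi)&(hsv[...,1]>190)&(hsv[...,2]>90)&(np.hypot(u-c[0]*.64,v-c[1]*.64)<26)
        Q=P[m];Q=Q[np.abs(Q[:,2]-np.median(Q[:,2]))<25]
        e=np.linalg.svd(Q-Q.mean(0))[2][0]
        (r)=cv2.minAreaRect(Q[:,:2].astype(np.float32))
        print(n,nm,len(Q),np.median(Q,0).round(1),Q.min(0).round(),Q.max(0).round(),e.round(3),r)
    g=(hsv[...,0]>50)&(hsv[...,0]<90)&(hsv[...,1]>120)&(P[...,2]>5)&(P[...,2]<18)&(np.abs(P[...,1])<300)&(P[...,0]>250)
    print("base",g.sum(),cv2.minAreaRect(P[g][:,:2].astype(np.float32)))
    # coarse objects
    for nm,c in dict(reel=(460,327),butt=(433,328),tape=(425,218)).items():
        if n=="top": print(nm,P[int(c[1]*.64),int(c[0]*.64)].round())
E
```

```text
top tab 4 [ 546.8 -173.3  144.8] [ 543. -185.  144.] [ 571. -158.  148.] [-0.692 -0.718  0.077] ((552.7905883789062, -166.02745056152344), (36.08334732055664, 15.933086395263672), 47.832332611083984)
  return _methods._mean(a, axis=axis, dtype=dtype,
  ret = ret.dtype.type(ret / rcount)
<stdin>:8: RuntimeWarning: Mean of empty slice.
  ret = um.true_divide(
Traceback (most recent call last):
ValueError: zero-size array to reduction operation minimum which has no identity
```

```bash
python3 - <<'E'
from h import *
for n,tab,bar in(("top",(483,273),(362,297)),("scene",(323,262),(451,279))):
    P=np.load(n+".npy");im=np.load(n+"img.npy");hsv=cv2.cvtColor(im,cv2.COLOR_BGR2HSV).astype(int)
    v,u=np.mgrid[:384,:512]
    for nm,c in(("tab",tab),("bar",bar)):
        h0=hsv[round(c[1]*.64),round(c[0]*.64)];d=np.abs((hsv[...,0]-h0[0]+90)%180-90)
        m=(d<5)&(hsv[...,1]>h0[1]-40)&(hsv[...,2]>80)&(np.hypot(u-c[0]*.64,v-c[1]*.64)<26)&(P[...,2]>120)
        Q=P[m]; 
        if len(Q)<3: print(n,nm,h0,P[round(c[1]*.64),round(c[0]*.64)]);continue
        Q=Q[np.abs(Q[:,2]-np.median(Q[:,2]))<25]
        r=cv2.minAreaRect(Q[:,:2].astype(np.float32))
        print(n,nm,h0,len(Q),np.median(Q,0).round(1),Q.min(0).round(),Q.max(0).round(),r)
    g=(hsv[...,0]>50)&(hsv[...,0]<90)&(hsv[...,1]>120)&(P[...,2]>5)&(P[...,2]<18)&(np.abs(P[...,1])<300)&(P[...,0]>250)
    print("base",g.sum(),cv2.minAreaRect(P[g][:,:2].astype(np.float32)))
    for nm,c in dict(reel=(460,327),butt=(433,328),tape=(425,218)).items():
        if n=="top": print(nm,P[int(c[1]*.64),int(c[0]*.64)].round())
E
```

```text
top tab [  1 176 206] 99 [ 560.9 -178.   146.7] [ 543. -196.  136.] [ 581. -158.  153.] ((561.8084106445312, -178.42620849609375), (32.57478332519531, 35.43276596069336), 13.676186561584473)
top bar [ 32 153 227] 55 [500.5  78.3 214.2] [465.  68. 208.] [536.  89. 221.] ((500.6372375488281, 76.8086166381836), (74.2661361694336, 10.724675178527832), 12.464960098266602)
base 103 ((518.8199462890625, -0.8369598388671875), (146.09390258789062, 304.17059326171875), 13.761443138122559)
reel [ 450. -140.   -3.]
butt [447. -74.  47.]
tape [710. -54.  25.]
scene tab [  1 225 223] 90 [ 563.8 -175.7  147.2] [ 543. -194.  143.] [ 580. -157.  152.] ((561.7252197265625, -176.7718048095703), (35.91375732421875, 35.36023712158203), 12.574888229370117)
scene bar [ 23 221 230] 112 [509.3  85.  212.7] [461.  67. 201.] [540.  97. 217.] ((500.87152099609375, 80.27537536621094), (78.58086395263672, 18.47161293029785), 12.80367374420166)
base 304 ((536.4385375976562, 9.454132080078125), (143.5644073486328, 314.22576904296875), 25.261903762817383)
```

>>> arm_command(rows=[{"delta_pos": [0,0,-40],"roll": 0,"jaw": 0},{"delta_pos": [0,0,-80],"roll": 0,"jaw": 0},{"delta_pos": [-20,-20,-90],"roll": 1,"jaw": 0},{"delta_pos": [-588,-610,-90],"roll": 12.54,"jaw": 0},{"delta_pos": [-588,-610,-90],"roll": 12.54,"jaw": 0},{"delta_pos": [-588,-610,-90],"roll": 12.54,"jaw": 0},{"delta_pos": [-588,-610,-90],"roll": 12.54,"jaw": 0},{"delta_pos": [-588,-610,-90],"roll": 12.54,"jaw": 0},{"delta_pos": [-588,-610,-90],"roll": 12.54,"jaw": 0},{"delta_pos": [-588,-610,-90],"roll": 12.54,"jaw": 0},{"delta_pos": [-588,-610,-90],"roll": 12.54,"jaw": 0},{"delta_pos": [-588,-610,-90],"roll": 12.54,"jaw": 0},{"delta_pos": [-588,-610,-90],"roll": 12.54,"jaw": 0},{"delta_pos": [-588,-610,-90],"roll": 12.54,"jaw": 0},{"delta_pos": [-588,-610,-90],"roll": 12.54,"jaw": 0},{"delta_pos": [-588,-610,-90],"roll": 12.54,"jaw": 0},{"delta_pos": [-588,-610,-90],"roll": 12.54,"jaw": 0},{"delta_pos": [-588,-610,-90],"roll": 12.54,"jaw": 0},{"delta_pos": [-588,-610,-90],"roll": 12.54,"jaw": 0},{"delta_pos": [-588,-610,-90],"roll": 12.54,"jaw": 0}])

```text
time_s: 1.77
ee_pos: [507.2, -82.7, 271.0]
ee_rot: [-180.0, -0.0, 103.2]
force: [0.7, 0.6, 0.6]
gripper_width: 0.5
gripper_force: 0.0
```

>>> arm_command(rows=[{"delta_pos": [-35,10,0],"roll": 0,"jaw": 0},{"delta_pos": [-70,20,0],"roll": 0,"jaw": 0},{"delta_pos": [-95,28,0],"roll": 0,"jaw": 0},{"delta_pos": [-95,28,0],"roll": 0,"jaw": 0},{"delta_pos": [-95,28,0],"roll": 0,"jaw": 0},{"delta_pos": [-95,28,0],"roll": 0,"jaw": 0}])

```text
time_s: 2.27
ee_pos: [555.3, -165.9, 270.8]
ee_rot: [-179.9, -0.1, 103.3]
force: [0.9, 0.3, -0.0]
gripper_width: 0.7
gripper_force: 0.0
```

```bash
python3 - <<'E'
from h import *
s=env.state();print(s["ee_pos"],s["ee_rot"],s["time_s"])
f=env.grab_frame("wrist");cv2.imwrite("pics/w1.png",cv2.resize(f["img"],(800,600)))
T=np.array(f["T_tool_cam"])
from scipy.spatial.transform import Rotation as Ro
R=Ro.from_euler("xyz",s["ee_rot"],degrees=True).as_matrix()
g=dict(f);Rc=R@T[:3,:3];tc=R@T[:3,3]+s["ee_pos"];g["R"]=Rc.T;g["t"]=-Rc.T@tc
P=pts(g);hsv=cv2.cvtColor(f["img"],cv2.COLOR_BGR2HSV)
m=((hsv[...,0]<6)|(hsv[...,0]>175))&(hsv[...,1]>150)&(hsv[...,2]>80)&(P[...,2]>120)&(P[...,2]<170)
Q=P[m];print(len(Q),Q.mean(0),cv2.minAreaRect(Q[:,:2].astype(np.float32)))
E
```

```text
[ 555.32863126 -165.92494222  270.82232591] [-1.79935312e+02 -8.11477492e-02  1.03273752e+02] 2.2667
1065 [ 561.12484317 -178.19515119  147.0296028 ] ((561.0911865234375, -179.25927734375), (33.285587310791016, 35.799068450927734), 13.806028366088867)
```

View pics/w1.png

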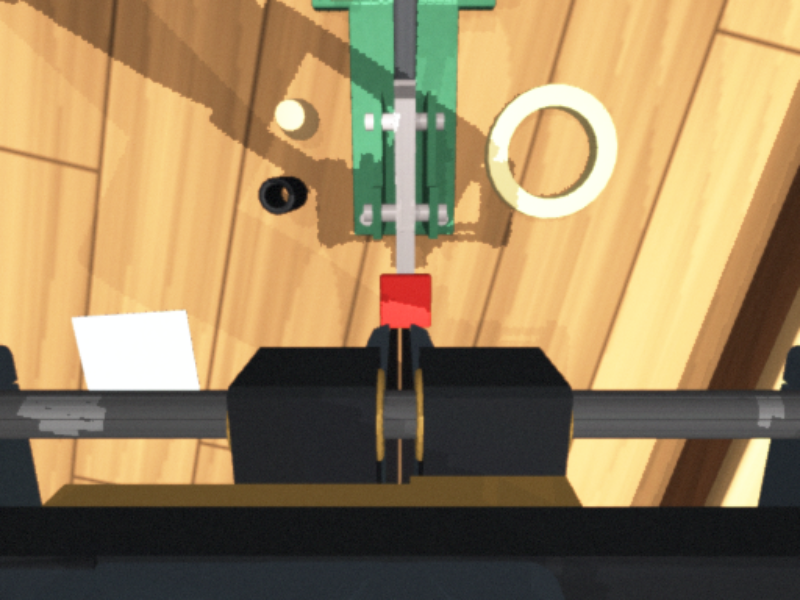

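The wrist view shows the tab at (405,300), in line just ahead of the fingers, with the reel seat at (283,194) and tape roll at (553,150) well clear. I'll move over the tab and down to it.

>>> arm_command(rows=[{"delta_pos": [-18,3,20],"roll": 0,"jaw": 0},{"delta_pos": [-18,3,55],"roll": 0,"jaw": 0},{"delta_pos": [-18,3,90],"roll": 0,"jaw": 0},{"delta_pos": [-18,3,112],"roll": 0,"jaw": 0},{"delta_pos": [-18,3,119],"roll": 0,"jaw": 0},{"delta_pos": [-18,3,122],"roll": 0,"jaw": 0},{"delta_pos": [-18,3,124],"roll": 0,"jaw": 0},{"delta_pos": [-18,3,126],"roll": 0,"jaw": 0},{"delta_pos": [-18,3,128],"roll": 0,"jaw": 0},{"delta_pos": [-18,3,128],"roll": 0,"jaw": 0}])

```text
time_s: 3.15
ee_pos: [563.5, -183.5, 144.3]
ee_rot: [179.9, 0.1, 103.3]
force: [0.3, 0.2, 0.2]
gripper_width: 0.5
gripper_force: 0.0
```

>>> arm_command(rows=[{"delta_pos": [0,0,2],"roll": 0,"jaw": 0},{"delta_pos": [0,0,4],"roll": 0,"jaw": 0},{"delta_pos": [0,0,6],"roll": 0,"jaw": 0},{"delta_pos": [-1,0,8],"roll": 0,"jaw": 0},{"delta_pos": [-2,0,9],"roll": 0,"jaw": 0},{"delta_pos": [-2,0,9],"roll": 0,"jaw": 0}])

```text
time_s: 3.65
ee_pos: [563.3, -185.5, 133.9]
ee_rot: [-180.0, -0.0, 103.3]
force: [0.5, 0.2, -0.4]
gripper_width: 0.3
gripper_force: 0.0
```

>>> arm_command(rows=[{"delta_pos": [0,0,1],"roll": 0,"jaw": 0},{"delta_pos": [0,0,2],"roll": 0,"jaw": 0}])

```text
time_s: 3.82
ee_pos: [563.5, -185.4, 132.3]
ee_rot: [180.0, -0.0, 103.3]
force: [-0.2, 0.2, -0.0]
gripper_width: 0.6
gripper_force: 0.0
```

```bash
python3 - <<'E'
from h import *
f=env.grab_frame("scene");c=f["img"][130:250,170:330];cv2.imwrite("pics/s2.png",cv2.resize(c,(800,600),interpolation=3))
E
```

```text
(no output)
```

View pics/s2.png

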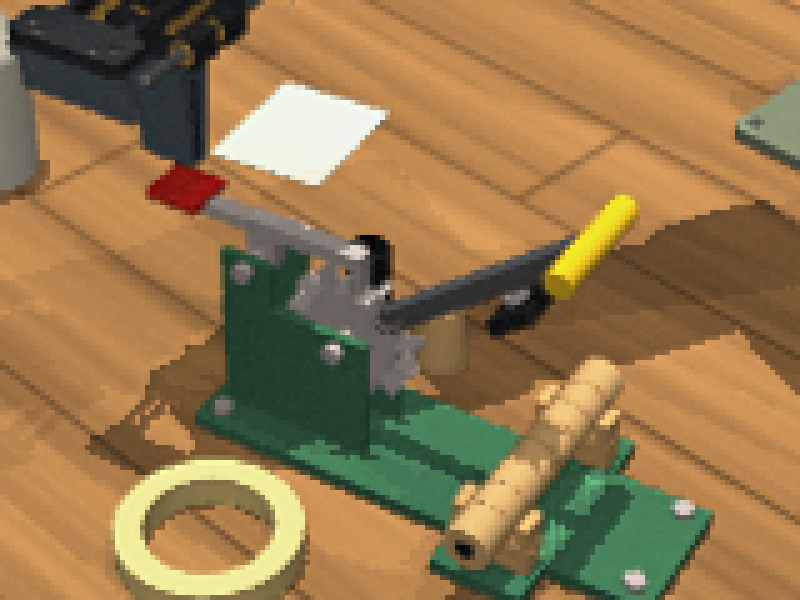

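The crop shows the fingertip ending at (190,163), at or above the tab's back edge. The tab (188,188) looks unpressed, so I'll measure both by depth.

```bash
python3 - <<'E'
from h import *
s=env.state();print(s["ee_pos"],s["force"])
for n in("scene","top"):
    f=env.grab_frame(n);P=pts(f);hsv=cv2.cvtColor(f["img"],cv2.COLOR_BGR2HSV)
    near=(np.hypot(P[...,0]-562,P[...,1]+182)<60)&(P[...,2]>100)
    m=near&((hsv[...,0]<6)|(hsv[...,0]>174))&(hsv[...,1]>150)
    Q=P[m]; 
    if len(Q)>3:print(n,"tab",len(Q),np.median(Q,0).round(1),np.percentile(Q,[5,95],axis=0).round())
    if n=="scene":
        for v in range(150,176,2):
            u=207; print(v,f["img"][v,u],P[v,u].round())
E
```

```text
[ 563.37400637 -185.32701266  132.07300837] [0.05024424 0.2579989  0.48601942]
scene tab 89 [ 564.6 -173.2  147.6] [[ 549. -190.  144.]
 [ 578. -158.  150.]]
150 [47 45 39] [ 566. -166.  213.]
152 [46 42 35] [ 566. -167.  206.]
154 [46 44 39] [ 565. -167.  199.]
156 [52 49 43] [ 568. -164.  194.]
158 [59 55 47] [ 569. -164.  188.]
160 [57 53 44] [ 567. -167.  179.]
162 [53 49 44] [ 567. -168.  171.]
164 [ 11  16 133] [ 552. -187.  147.]
166 [ 18  24 131] [ 559. -179.  147.]
168 [ 13  20 133] [ 567. -169.  149.]
170 [ 20  24 149] [ 571. -165.  146.]
172 [ 35  57 127] [ 574. -162.  142.]
174 [ 79 134 185] [ 462. -304.    1.]
```

```bash
cat >> h.py <<'E'
from scipy.spatial.transform import Rotation as Ro
def wrist():
    s=env.state();f=env.grab_frame("wrist");T=np.array(f["T_tool_cam"])
    R=Ro.from_euler("xyz",s["ee_rot"],degrees=True).as_matrix()
    Rc=R@T[:3,:3];tc=R@T[:3,3]+s["ee_pos"];f["R"]=Rc.T;f["t"]=-Rc.T@tc
    return f,pts(f)
E
python3 - <<'E'
from h import *
f,P=wrist();print(f["T_tool_cam"],env.state()["qpos"])
hsv=cv2.cvtColor(f["img"],cv2.COLOR_BGR2HSV)
m=((hsv[...,0]<6)|(hsv[...,0]>174))&(hsv[...,1]>150)&(hsv[...,2]>60)
Q=P[m];print(len(Q),np.median(Q,0))
for u in(246,266): print([ (v,P[v,u].round().tolist()) for v in range(190,320,10)])
cv2.imwrite("pics/w2.png",cv2.resize(f["img"],(800,600)))
E
```

```text
[[-9.47107407e-04 -9.69789170e-01 -2.43942756e-01  6.84754882e+01]
 [ 9.99999542e-01 -8.85298366e-04 -3.63012239e-04 -8.00245088e-01]
 [ 1.36083215e-04 -2.43942989e-01  9.69789565e-01 -2.03587311e+02]
 [ 0.00000000e+00  0.00000000e+00  0.00000000e+00  1.00000000e+00]] [-1.93217382e+01  2.18666342e+01  9.15610099e+01  5.20238030e-03
  6.65704514e+01 -3.25972128e+01]
1590 [ 559.58038346 -169.14773363  147.04047919]
[(190, [552.0, -165.0, 147.0]), (200, [553.0, -171.0, 147.0]), (210, [554.0, -170.0, 170.0]), (220, [554.0, -170.0, 187.0]), (230, [555.0, -170.0, 200.0]), (240, [555.0, -170.0, 211.0]), (250, [553.0, -153.0, 258.0]), (260, [553.0, -154.0, 261.0]), (270, [554.0, -157.0, 260.0]), (280, [554.0, -161.0, 259.0]), (290, [558.0, -183.0, 226.0]), (300, [559.0, -187.0, 227.0]), (310, [555.0, -163.0, 269.0])]
[(190, [563.0, -162.0, 147.0]), (200, [565.0, -168.0, 148.0]), (210, [564.0, -167.0, 170.0]), (220, [563.0, -167.0, 187.0]), (230, [563.0, -168.0, 200.0]), (240, [557.0, -150.0, 258.0]), (250, [557.0, -151.0, 260.0]), (260, [558.0, -154.0, 260.0]), (270, [558.0, -156.0, 261.0]), (280, [559.0, -158.0, 262.0]), (290, [560.0, -161.0, 261.0]), (300, [565.0, -179.0, 237.0]), (310, [560.0, -162.0, 269.0])]
```

View pics/w2.png

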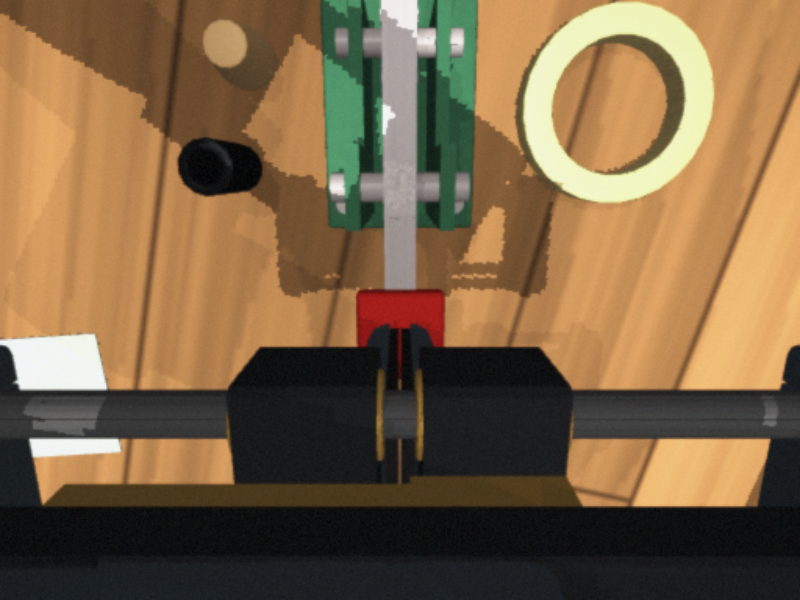

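Both cameras agree that the closed fingertips end about 30 mm above the reported TCP: fingers at (400,330) hover over the unpressed tab. I'll go down in small steps until there is contact force.

>>> arm_command(rows=[{"delta_pos": [2,0,2],"roll": 0,"jaw": 0},{"delta_pos": [3,0,4],"roll": 0,"jaw": 0},{"delta_pos": [3,0,6],"roll": 0,"jaw": 0},{"delta_pos": [3,0,8],"roll": 0,"jaw": 0},{"delta_pos": [3,0,10],"roll": 0,"jaw": 0},{"delta_pos": [3,0,11],"roll": 0,"jaw": 0}])

```text
time_s: 4.52
ee_pos: [562.6, -182.3, 120.9]
ee_rot: [-180.0, -0.0, 103.3]
force: [-0.2, 0.6, 0.2]
gripper_width: 0.3
gripper_force: 0.0
```

>>> arm_command(rows=[{"delta_pos": [0,0,2],"roll": 0,"jaw": 0},{"delta_pos": [0,0,4],"roll": 0,"jaw": 0},{"delta_pos": [0,0,5],"roll": 0,"jaw": 0}])

```text
time_s: 4.77
ee_pos: [562.6, -182.4, 116.0]
ee_rot: [-180.0, -0.0, 103.3]
force: [-0.3, 1.1, -0.2]
gripper_width: 0.4
gripper_force: 0.0
```

>>> arm_command(rows=[{"delta_pos": [0,0,1],"roll": 0,"jaw": 0},{"delta_pos": [0,0,3],"roll": 0,"jaw": 0}])

```text
time_s: 4.93
ee_pos: [563.0, -182.9, 113.9]
ee_rot: [180.0, 0.1, 103.3]
force: [-1.6, -1.7, 6.7]
gripper_width: 0.8
gripper_force: 3.2
```

>>> arm_command(rows=[{"delta_pos": [0,0,1],"roll": 0,"jaw": 0},{"delta_pos": [0,0,3],"roll": 0,"jaw": 0}])

```text
time_s: 5.1
ee_pos: [563.4, -183.9, 111.8]
ee_rot: [179.9, 0.2, 103.3]
force: [-1.4, -5.3, 7.5]
gripper_width: 0.2
gripper_force: 3.9
```

Contact came at a TCP height of about 115, so the fingertip offset is about 32 mm. I'll press about 16 mm, following the tab along clamp -y.

>>> arm_command(rows=[{"delta_pos": [-1,0,1],"roll": 0,"jaw": 0},{"delta_pos": [-2,0,3],"roll": 0,"jaw": 0},{"delta_pos": [-2,0,5],"roll": 0,"jaw": 0},{"delta_pos": [-3,0,7],"roll": 0,"jaw": 0}])

```text
time_s: 5.43
ee_pos: [564.2, -187.0, 105.0]
ee_rot: [179.9, 0.2, 103.3]
force: [-0.6, -2.7, 7.2]
gripper_width: 0.8
gripper_force: 3.4
```

>>> arm_command(rows=[{"delta_pos": [-1,0,1],"roll": 0,"jaw": 0},{"delta_pos": [-1,0,3],"roll": 0,"jaw": 0}])

```text
time_s: 5.6
ee_pos: [564.4, -188.0, 101.9]
ee_rot: [179.9, 0.2, 103.3]
force: [-1.5, -3.9, 6.0]
gripper_width: 0.1
gripper_force: 3.6
```

>>> arm_command(rows=[{"delta_pos": [0,0,1],"roll": 0,"jaw": 0},{"delta_pos": [-1,0,2],"roll": 0,"jaw": 0}])

```text
time_s: 5.77
ee_pos: [564.6, -188.4, 100.8]
ee_rot: [179.9, 0.2, 103.3]
force: [-3.9, 0.1, 16.3]
gripper_width: 0.7
gripper_force: 7.7
```

The force rose to 16 N, so the pawl is at its stop. I'll press one last bit, then lift and move over the bar.

>>> arm_command(rows=[{"delta_pos": [0,0,0.7],"roll": 0,"jaw": 0},{"delta_pos": [0,0,0.7],"roll": 0,"jaw": 0},{"delta_pos": [0,0,-20],"roll": 0,"jaw": 0},{"delta_pos": [0,0,-55],"roll": 0,"jaw": 0},{"delta_pos": [0,0,-95],"roll": 0,"jaw": 0},{"delta_pos": [0,0,-130],"roll": 0,"jaw": 0},{"delta_pos": [20,0,-130],"roll": 0,"jaw": 0},{"delta_pos": [60,0,-130],"roll": 0,"jaw": 0},{"delta_pos": [100,0,-130],"roll": 0,"jaw": 0},{"delta_pos": [140,-1,-130],"roll": 0,"jaw": 0},{"delta_pos": [180,-1,-130],"roll": 0,"jaw": 0},{"delta_pos": [215,-2,-130],"roll": 0,"jaw": 0},{"delta_pos": [250,-2,-130],"roll": 0,"jaw": 0},{"delta_pos": [274,-2,-130],"roll": 0,"jaw": 0},{"delta_pos": [274,-2,-130],"roll": 0,"jaw": 0},{"delta_pos": [274,-2,-130],"roll": 0,"jaw": 0}])

```text
time_s: 7.1
ee_pos: [498.8, 79.8, 228.4]
ee_rot: [180.0, 0.0, 103.4]
force: [-0.5, 0.7, -0.6]
gripper_width: 0.4
gripper_force: 0.0
```

```bash
python3 - <<'E'
from h import *
s=env.state();print(s["ee_pos"],s["ee_rot"],s["force"])
f=env.grab_frame("scene");P=pts(f);hsv=cv2.cvtColor(f["img"],cv2.COLOR_BGR2HSV)
near=(np.hypot(P[...,0]-562,P[...,1]+182)<60)&(P[...,2]>100)
Q=P[near&((hsv[...,0]<6)|(hsv[...,0]>174))&(hsv[...,1]>150)];print("tab",len(Q),np.median(Q,0).round(1))
near=(np.hypot(P[...,0]-501,P[...,1]-80)<60)&(P[...,2]>180)
Q=P[near&(hsv[...,0]>20)&(hsv[...,0]<34)&(hsv[...,1]>150)];print("bar",len(Q),np.median(Q,0).round(1),np.percentile(Q,98,axis=0),cv2.minAreaRect(Q[:,:2].astype(np.float32)))
cv2.imwrite("pics/s3.png",cv2.resize(f["img"][110:260,150:350],(800,600),interpolation=3))
E
```

```text
[498.78855052  79.81040724 228.39569176] [1.79984804e+02 2.00097316e-02 1.03427671e+02] [-0.46058229  0.71098805 -0.64870175]
tab 74 [ 565.7 -179.6  132.1]
bar 158 [506.5  83.1 214.6] [539.53536269  95.31589235 217.66045711] ((500.4586486816406, 78.88224792480469), (81.50825500488281, 18.866134643554688), 14.223575592041016)
```

View pics/s3.png

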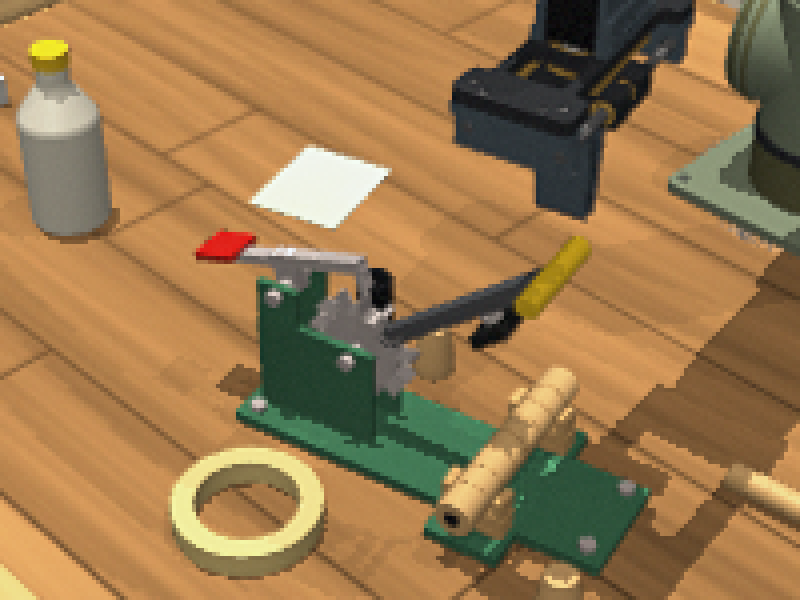

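The pawl is down: tab at (226,245), height 132 mm, so 15 mm pressed. The fingers at (570,190) are above the yellow bar (555,278), and the arm hasn't moved. I'll push along the arc.

>>> arm_command(rows=[{"delta_pos": [-1,0,20],"roll": 0,"jaw": 0},{"delta_pos": [-1,0,34],"roll": 0,"jaw": 0},{"delta_pos": [-1,0,40],"roll": 0,"jaw": 0},{"delta_pos": [-1,0,44],"roll": 0,"jaw": 0},{"delta_pos": [2,0,48],"roll": 0,"jaw": 0},{"delta_pos": [5,0,52],"roll": 0,"jaw": 0},{"delta_pos": [8,0,55],"roll": 0,"jaw": 0},{"delta_pos": [11,0,59],"roll": 0,"jaw": 0}])

```text
time_s: 7.82
ee_pos: [497.4, 89.7, 170.0]
ee_rot: [179.9, 0.0, 103.3]
force: [0.4, -2.6, 2.2]
gripper_width: 0.3
gripper_force: 1.5
```

>>> arm_command(rows=[{"delta_pos": [3,0,4],"roll": 0,"jaw": 0},{"delta_pos": [5,0,8],"roll": 0,"jaw": 0},{"delta_pos": [7,0,12],"roll": 0,"jaw": 0},{"delta_pos": [10,0,16],"roll": 0,"jaw": 0},{"delta_pos": [12,0,20],"roll": 0,"jaw": 0},{"delta_pos": [14,0,24],"roll": 0,"jaw": 0},{"delta_pos": [16,0,29],"roll": 0,"jaw": 0},{"delta_pos": [18,0,33],"roll": 0,"jaw": 0}])

```text
time_s: 8.48
ee_pos: [492.5, 109.4, 136.5]
ee_rot: [179.9, -0.2, 103.2]
force: [-0.1, 4.4, 5.4]
gripper_width: 0.5
gripper_force: 3.0
```

>>> arm_command(rows=[{"delta_pos": [1,0,6],"roll": 0,"jaw": 0},{"delta_pos": [2,0,12],"roll": 0,"jaw": 0},{"delta_pos": [4,0,18],"roll": 0,"jaw": 0},{"delta_pos": [6,0,24],"roll": 0,"jaw": 0},{"delta_pos": [7,0,30],"roll": 0,"jaw": 0},{"delta_pos": [9,0,36],"roll": 0,"jaw": 0},{"delta_pos": [10,0,42],"roll": 0,"jaw": 0},{"delta_pos": [11,0,48],"roll": 0,"jaw": 0},{"delta_pos": [12,0,54],"roll": 0,"jaw": 0},{"delta_pos": [12,0,60],"roll": 0,"jaw": 0}])

```text
time_s: 9.32
ee_pos: [489.5, 119.0, 75.7]
ee_rot: [-180.0, -0.0, 103.3]
force: [-0.1, 3.5, 4.5]
gripper_width: 0.4
gripper_force: 2.0
```

>>> arm_command(rows=[{"delta_pos": [0,0,2],"roll": 0,"jaw": 0},{"delta_pos": [0,0,5],"roll": 0,"jaw": 0}])

```text
time_s: 9.48
ee_pos: [489.2, 118.7, 70.8]
ee_rot: [-179.9, 0.0, 103.3]
force: [-0.4, 2.3, 3.5]
gripper_width: 0.2
gripper_force: 1.8
```

Contact with the cork is expected near TCP 62, so smaller steps from here.

>>> arm_command(rows=[{"delta_pos": [0,0,2],"roll": 0,"jaw": 0},{"delta_pos": [0,0,4],"roll": 0,"jaw": 0}])

```text
time_s: 9.65
ee_pos: [489.3, 118.7, 67.1]
ee_rot: [-180.0, -0.0, 103.3]
force: [-0.8, 2.1, 3.8]
gripper_width: 0.3
gripper_force: 1.8
```

>>> arm_command(rows=[{"delta_pos": [0,0,1],"roll": 0,"jaw": 0},{"delta_pos": [0,0,2],"roll": 0,"jaw": 0}])

```text
time_s: 9.82
ee_pos: [489.3, 118.7, 65.2]
ee_rot: [-180.0, -0.0, 103.3]
force: [-1.3, 1.7, 4.2]
gripper_width: 0.2
gripper_force: 1.7
```

>>> arm_command(rows=[{"delta_pos": [0,0,0.7],"roll": 0,"jaw": 0},{"delta_pos": [0,0,1.3],"roll": 0,"jaw": 0}])

```text
time_s: 9.98
ee_pos: [489.3, 118.7, 64.0]
ee_rot: [-180.0, -0.0, 103.3]
force: [-0.8, 1.5, 2.9]
gripper_width: 0.4
gripper_force: 1.7
```

>>> arm_command(rows=[{"delta_pos": [0,0,0.7],"roll": 0,"jaw": 0},{"delta_pos": [0,0,1.3],"roll": 0,"jaw": 0}])

```text
time_s: 10.15
ee_pos: [489.4, 118.8, 62.7]
ee_rot: [-180.0, -0.0, 103.3]
force: [-1.8, 1.8, 3.3]
gripper_width: 0.6
gripper_force: 1.7
```

>>> arm_command(rows=[{"delta_pos": [0,0,0.5],"roll": 0,"jaw": 0},{"delta_pos": [0,0,1],"roll": 0,"jaw": 0}])

```text
time_s: 10.32
ee_pos: [489.4, 118.8, 61.7]
ee_rot: [-180.0, 0.0, 103.3]
force: [-2.0, 1.2, 2.6]
gripper_width: 0.5
gripper_force: 1.7
```

>>> arm_command(rows=[{"delta_pos": [0,0,0.5],"roll": 0,"jaw": 0},{"delta_pos": [0,0,0.5],"roll": 0,"jaw": 0}])

```text
time_s: 10.48
ee_pos: [489.5, 118.8, 61.4]
ee_rot: [-180.0, 0.0, 103.3]
force: [-1.9, 0.9, 4.2]
gripper_width: 0.6
gripper_force: 2.3
```

>>> arm_command(rows=[{"delta_pos": [0,0,0.5],"roll": 0,"jaw": 0},{"delta_pos": [0,0,0.7],"roll": 0,"jaw": 0}])

```text
time_s: 10.65
ee_pos: [489.5, 118.8, 61.2]
ee_rot: [-180.0, -0.0, 103.3]
force: [-4.1, 1.0, 9.2]
gripper_width: 0.6
gripper_force: 4.8
```

```bash
python3 - <<'E'
from h import *
s=env.state();print(s["ee_pos"],s["force"])
f=env.grab_frame("scene");P=pts(f);hsv=cv2.cvtColor(f["img"],cv2.COLOR_BGR2HSV)
near=(np.hypot(P[...,0]-490,P[...,1]-120)<60)&(P[...,2]>60)
Q=P[near&(hsv[...,0]>20)&(hsv[...,0]<34)&(hsv[...,1]>150)];print("bar",len(Q),np.median(Q,0).round(1),np.percentile(Q,95,axis=0).round(1))
cv2.imwrite("pics/s4.png",cv2.resize(f["img"][150:252,200:336],(800,600),interpolation=3))
E
```

```text
[489.47540131 118.82725988  61.17240904] [-4.10591253  0.98794075  9.19199234]
bar 81 [514.6 129.9  92.3] [529.  137.   96.7]
```

View pics/s4.png

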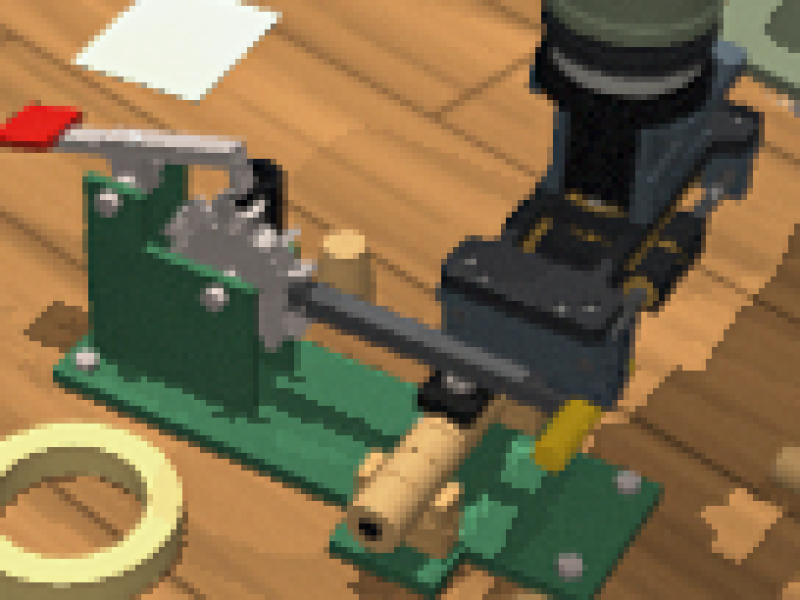

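The black pad (455,395) sits on the cork, the arm is level, and the force rose to 9 N. Now I'll retreat straight up.

>>> arm_command(rows=[{"delta_pos": [0,0,-5],"roll": 0,"jaw": 0},{"delta_pos": [0,0,-25],"roll": 0,"jaw": 0},{"delta_pos": [0,0,-60],"roll": 0,"jaw": 0},{"delta_pos": [0,0,-100],"roll": 0,"jaw": 0},{"delta_pos": [0,0,-140],"roll": 0,"jaw": 0},{"delta_pos": [30,0,-170],"roll": 0,"jaw": 0},{"delta_pos": [65,0,-180],"roll": 0,"jaw": 0},{"delta_pos": [100,0,-180],"roll": 0,"jaw": 0},{"delta_pos": [100,0,-180],"roll": 0,"jaw": 0},{"delta_pos": [100,0,-180],"roll": 0,"jaw": 0}])

```text
time_s: 11.53
ee_pos: [466.6, 216.8, 240.3]
ee_rot: [180.0, 0.1, 103.5]
force: [0.2, 0.1, -0.3]
gripper_width: 0.5
gripper_force: 0.0
```

```bash
python3 - <<'E'
from h import *
s=env.state();print(s["ee_pos"],s["force"])
f=env.grab_frame("scene");P=pts(f);hsv=cv2.cvtColor(f["img"],cv2.COLOR_BGR2HSV)
near=(np.hypot(P[...,0]-490,P[...,1]-120)<60)&(P[...,2]>60)
Q=P[near&(hsv[...,0]>20)&(hsv[...,0]<34)&(hsv[...,1]>150)];print("bar",len(Q),np.median(Q,0).round(1),np.percentile(Q,[5,95],axis=0).round(1))
near=(np.hypot(P[...,0]-562,P[...,1]+182)<60)&(P[...,2]>100)
Q=P[near&((hsv[...,0]<6)|(hsv[...,0]>174))&(hsv[...,1]>150)];print("tab",len(Q),np.median(Q,0).round(1))
cv2.imwrite("pics/s5.png",cv2.resize(f["img"][120:270,150:350],(800,600),interpolation=3))
E
```

```text
[466.62168199 216.82584615 240.29560307] [ 0.21616774  0.11981543 -0.25932381]
bar 141 [498.  125.6  92.8] [[456.3 112.6  85.3]
 [527.5 136.1  96.2]]
tab 73 [ 563.8 -179.1  131.4]
```

View pics/s5.png

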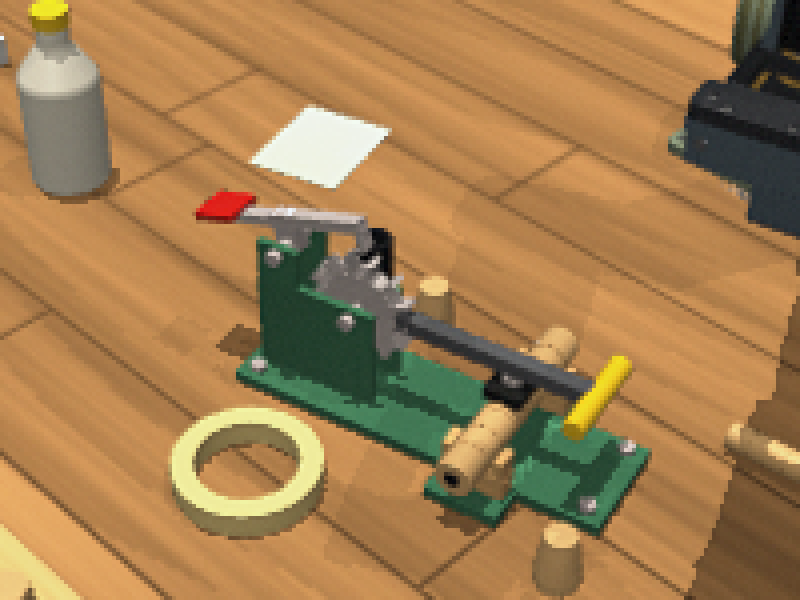

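The arm is down with its pad on the cork (510,390), the tab is down (226,206), and the robot is clear. Handing in.

```bash
python3 -c "
from workcell import env
print(env.job_done())"
```

```text
the job is handed in; nothing more can be done
None
```

The job is handed in: the pawl is pressed to its stop and free, the arm is down with its pad on the cork, and the robot is clear of everything; the hand-in returned no verdict.

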